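# Find the ingot tin by weight and set it in its nest

### The arm

A 6-joint arm with a two-finger parallel gripper is mounted at the origin on the work surface. World frame = base frame: x ahead of the robot, y to its left, z up, the work surface at z = 0. Lengths are in m, angles in rad, forces in N, time in s.
With the tool pointing down it reaches from about 0.425 to 0.95 m from the base axis. Payload 3.5 kg.
Tool frame: the origin (TCP) lies between the finger pads; the fingertips stand 19 mm ahead of it and the grasp point (between the pads) is the TCP; z points along the fingers, y is the line along which they close (so a half turn about z gives the same grasp; the last joint's range is limited). The gripper opens to 85 mm and grips with 20 to 120 N. Pads are 22 mm wide; open, the fingers measure 114 mm over their backs; the gripper's body (76 mm by 85 mm) begins 54 mm behind the grasp point. The pads swing forward as they close: fully open they stand 13 mm farther back than shut.
Start: joints at [-1.381, 0.286, 1.577, -0, 1.279, -0.15], TCP at [0.225, -0.636, 0.25] pointing down, gripper open.
Joint ranges: [-2.77, 2.77], [-0.9, 2.22], [0.21, 2.48], [-1.53, 4.67], [0.24, 2.81], [-2.84, 2.84]. Speed limits (rad/s): [2.79, 2.79, 3.14, 3.14, 3.14, 3.14].

### API

Orientations are given as a unit quaternion [x, y, z, w].
In Python, from plant import monitor, eyes, ctrl gives the robot as it stands.
- The arm moves only by the shell command python3 -m handwheel 'ROWS' [FORCE]. ROWS is JSON, a list of rows, each a list of 7 numbers: the shift along the tool's x, y, z in units of 40 cm (1.0 is 40 cm), then the turn, a rotation vector about the tool's x, y, z in units of pi rad (1.0 is pi rad), then the opening, from -1 (shut) to 1 (fully open). A call has 1 to 12 rows; each row is the pose to reach, as a shift and turn from the pose commanded when the call began, along the tool's axes at that moment, turning the shorter way round; what a row does not reach only later rows make up. A row lasts 1/8 s, in which the tool goes at most 62.5 mm and 10.7 degrees, less where a joint would pass 70% of its speed; a pose out of reach is approached as far as the arm can. A call with a number of a shift or a turn outside -1 to 1 is refused whole. A call with a gripper value outside its range is refused whole. The fingers move at their own pace and stop on an object; FORCE is the grip in N (left out, the last holds). Time passes only in rows, so rows that repeat a pose let the fingers close. It gives the time, the measured TCP pose, the force, the opening and the grip force at its end, in the units of the state.
- monitor.get_state(): the state, without advancing time (a new reading comes with each control period).
- eyes.read_camera(name): name is "side" or "top"; returns the picture (420x560x3 uint8, red, green, blue); there is no depth.
- eyes.camera_params(name): a dict with "K" (3x3 intrinsics, pixels), "k1" (the pictures are not rectified: a ray, as slopes to the right and down, at radius r is drawn at 1 + k1 r^2 times it, then the intrinsics apply), "R" (3x3) and "t" (3): a world point X has camera coordinates R X + t. Camera axes: x right, y down, z forward; pixel columns grow to the right and rows downward; lengths in m; the calibration is good to about 2 mm. A picture is of the moment at which its call begins. camera_params takes no time and is no camera call.
- ctrl.sign_off(): hands the job in; it is judged then, once.
The state is a dict: "time": time; "qpos": joint angles; "dq": joint speeds; "joint_efforts": joint torques, N m; "eef_pos": TCP position; "tcp_rot": TCP orientation; "contact_force": force on the tool from outside, world axes, zero at the start; "wrist_torque": the same for the moment, N m; "opening": opening from 0.0 (shut) to 1.0 (fully open); "finger_force": force on a finger pad.
Only numpy, scipy, OpenCV 4.12 (cv2) and the standard library are available. Lean on these libraries where they do the work, as an engineer would, in place of code of your own. Each camera call takes 0.05 s, during which the arm holds its last target. There are 200 camera calls.

### The job

One of the three identical tins in the slotted wooden rack holds the silver ingot: feel by lifting them which one is much heavier, and set that one down flat and fully home in the long nest of the wooden stand. Its ends are free in the rack but only its long sides are free in the nest, so put it down on the bench on the way and take it again the other way; keep the tins upright, lower the heavy one in rather than dropping it, and leave the two light ones resting in the rack. Leave the ring mandrel, mallet and dish where they are.

Things in the scene. Friction and masses are not known exactly. Their poses are not given: they have to be found in the camera images.
- tin_a: one of three closed steel tins that look exactly alike: 60 mm long (its x), 40 wide (y), 44 high; origin at the centre of its underside. One of the three, any of them, holds a loose silver ingot and weighs 470 to 600 g in all; the other two hold a light wooden pattern, about 140 g each. It starts standing in a lane of the rack, its length along the lane
- tin_b: one of three closed steel tins that look exactly alike: 60 mm long (its x), 40 wide (y), 44 high; origin at the centre of its underside. One of the three, any of them, holds a loose silver ingot and weighs 470 to 600 g in all; the other two hold a light wooden pattern, about 140 g each. It starts standing in a lane of the rack, its length along the lane
- tin_c: one of three closed steel tins that look exactly alike: 60 mm long (its x), 40 wide (y), 44 high; origin at the centre of its underside. One of the three, any of them, holds a loose silver ingot and weighs 470 to 600 g in all; the other two hold a light wooden pattern, about 140 g each. It starts standing in a lane of the rack, its length along the lane
- rack: fixed pale wooden rack, 60 mm (x) by 164 (y), origin under its centre. Floor 8 mm thick; four dividers, 8 thick and 56 long in x, rise 52 mm above the bench (level with the lids) and make three lanes 44 mm wide along x, centred at y = -52, 0, +52. Lanes are open at both x ends, where the tins' ends can be gripped across their 60 mm; only 2 mm is free beside their long sides
- stand: fixed brown wooden stand, 138 mm (x) by 58 (y), origin under its centre, floor 8 mm thick. Two nests in a row along x: a long one, 68 by 46, towards -x, that fits a tin; a short one, 46 by 46, towards +x, too short for it. Cheeks 8 thick, 52 mm above the bench, close both x ends of each nest; its y sides have only a lip, 6 thick, 16 mm above the bench (8 above the nest floor)
- long_nest (a point): centre of the long nest's floor, 8 mm above the bench; x along the nest's 68 mm length (the tin's length goes along it, either way round), y across, z up. A seated tin's origin coincides with it
- mandrel: bystander: tapered steel ring mandrel lying on the bench, 260 mm long, 26 mm thick at the butt; origin at the centre of the butt, its z along the taper
- mallet: bystander: wooden mallet lying on the bench, head 48 mm diameter and 75 mm long, 180 mm handle; origin under the head
- dish: bystander: shallow wooden dish, 90 mm across, 25 mm high, origin under its centre

How it is judged:
At the end, for the whole second after the job is handed in: The heavy tin (over 3 N on the stand) is in the long nest: within 6 mm of centre, 0.15 rad in line, underside within 3 mm of the floor, upright to 0.1 rad. The light tins stand upright on the rack floor in lanes, within 20 mm of its middle line. All still ((((x of tin_a in the frame of long_nest between -0.006 and 0.006 m and y of tin_a in the frame of long_nest between -0.006 and 0.006 m and z of tin_a in the frame of long_nest between -0.004 and 0.003 m and angle between the x axis of tin_a and the x axis of long_nest, either way round below 0.15 rad and angle between tin_a's own z axis and vertical below 0.1 rad and contact force between tin_a and stand above 3 N and linear speed of tin_a below 0.02 m/s) and (x of tin_b in the frame of rack between -0.02 and 0.02 m and y of tin_b in the frame of rack between -0.065 and 0.065 m and z of tin_b in the frame of rack between 0.004 and 0.011 m and angle between tin_b's own z axis and vertical below 0.1 rad and linear speed of tin_b below 0.02 m/s) and (x of tin_c in the frame of rack between -0.02 and 0.02 m and y of tin_c in the frame of rack between -0.065 and 0.065 m and z of tin_c in the frame of rack between 0.004 and 0.011 m and angle between tin_c's own z axis and vertical below 0.1 rad and linear speed of tin_c below 0.02 m/s)) or ((x of tin_b in the frame of long_nest between -0.006 and 0.006 m and y of tin_b in the frame of long_nest between -0.006 and 0.006 m and z of tin_b in the frame of long_nest between -0.004 and 0.003 m and angle between the x axis of tin_b and the x axis of long_nest, either way round below 0.15 rad and angle between tin_b's own z axis and vertical below 0.1 rad and contact force between tin_b and stand above 3 N and linear speed of tin_b below 0.02 m/s) and (x of tin_a in the frame of rack between -0.02 and 0.02 m and y of tin_a in the frame of rack between -0.065 and 0.065 m and z of tin_a in the frame of rack between 0.004 and 0.011 m and angle between tin_a's own z axis and vertical below 0.1 rad and linear speed of tin_a below 0.02 m/s) and (x of tin_c in the frame of rack between -0.02 and 0.02 m and y of tin_c in the frame of rack between -0.065 and 0.065 m and z of tin_c in the frame of rack between 0.004 and 0.011 m and angle between tin_c's own z axis and vertical below 0.1 rad and linear speed of tin_c below 0.02 m/s)) or ((x of tin_c in the frame of long_nest between -0.006 and 0.006 m and y of tin_c in the frame of long_nest between -0.006 and 0.006 m and z of tin_c in the frame of long_nest between -0.004 and 0.003 m and angle between the x axis of tin_c and the x axis of long_nest, either way round below 0.15 rad and angle between tin_c's own z axis and vertical below 0.1 rad and contact force between tin_c and stand above 3 N and linear speed of tin_c below 0.02 m/s) and (x of tin_a in the frame of rack between -0.02 and 0.02 m and y of tin_a in the frame of rack between -0.065 and 0.065 m and z of tin_a in the frame of rack between 0.004 and 0.011 m and angle between tin_a's own z axis and vertical below 0.1 rad and linear speed of tin_a below 0.02 m/s) and (x of tin_b in the frame of rack between -0.02 and 0.02 m and y of tin_b in the frame of rack between -0.065 and 0.065 m and z of tin_b in the frame of rack between 0.004 and 0.011 m and angle between tin_b's own z axis and vertical below 0.1 rad and linear speed of tin_b below 0.02 m/s)))); the robot touches nothing.
It fails at once if a tin tipped over (angle between any of tin_a, tin_b, tin_c's own z axis and vertical above 0.6 rad).
It fails at once if a tin dropped into the nest (moving faster than 0.5 m/s inside it) ((horizontal distance between tin_a and long_nest below 0.02 m and z of tin_a in the frame of long_nest below 0.04 m and linear speed of tin_a above 0.5 m/s) or (horizontal distance between tin_b and long_nest below 0.02 m and z of tin_b in the frame of long_nest below 0.04 m and linear speed of tin_b above 0.5 m/s) or (horizontal distance between tin_c and long_nest below 0.02 m and z of tin_c in the frame of long_nest below 0.04 m and linear speed of tin_c above 0.5 m/s)).
It fails at once if a bystander (ring mandrel, mallet or dish) was moved by more than 30 mm (distance of any of mandrel, mallet, dish from where it was at the start of the episode above 0.03 m).
It also fails if it takes over 70 s, if anything falls off the work surface, if the arm or the gripper's body presses on something with over 40 N, if the wrist force passes 120 N, or if a joint passes its speed limit or range.

## Working session

There is one attempt and no reset: what is moved stays moved. The work goes in short steps, Python scripts to look and compute and a shell command to move; the robot and the scene stay as the last step left them, time stands still between calls to the robot, and variables do not carry over. Pictures are saved under pics/ and viewed, at most 10 in all, crops included, and the job is handed in when it is done.

```bash
mkdir -p pics; ls; python3 - <<'E'
from plant import monitor, eyes, ctrl
import cv2
for n in("top","side"):
    im=eyes.read_camera(n); cv2.imwrite(f"pics/{n}0.png",im[:,:,::-1]); 
    print(n,eyes.camera_params(n))
print(monitor.get_state())
E
```

```text
pics
top {'K': array([[391.17672181,   0.        , 270.61039784],
       [  0.        , 391.17672181, 209.22193839],
       [  0.        ,   0.        ,   1.        ]]), 'k1': -0.04541660284010395, 'R': array([[-0.02054549, -0.99977026, -0.00610768],
       [-0.98803835,  0.02123749, -0.15273896],
       [ 0.15283358,  0.00289653, -0.9882477 ]]), 't': array([0.03490939, 0.6068848 , 0.9098336 ])}
side {'K': array([[423.80533024,   0.        , 276.78708859],
       [  0.        , 423.80533024, 212.98966169],
       [  0.        ,   0.        ,   1.        ]]), 'k1': 0.0027791149344654157, 'R': array([[ 0.99444217, -0.10266274,  0.02334823],
       [-0.03570058, -0.537432  , -0.84255107],
       [ 0.09904669,  0.83703477, -0.53811016]]), 't': array([-0.59801257,  0.08639119,  0.97105729])}
{'time': 0.1, 'qpos': array([-1.38098252e+00,  2.87091557e-01,  1.57803362e+00, -7.87376457e-06,
        1.27855173e+00, -1.50002750e-01]), 'dq': array([-2.07687293e-04, -1.82157811e-03, -2.28851187e-03,  1.52411521e-03,
       -8.38939018e-06,  2.57640998e-04]), 'joint_efforts': array([ 6.10283914e-04, -4.07296836e+01, -2.93699080e+01, -1.51623717e-04,
        3.42122286e-03,  3.47793666e-06]), 'eef_pos': array([ 0.2249078 , -0.63585205,  0.24907414]), 'tcp_rot': array([ 9.85599553e-01,  1.69092977e-01, -2.45106437e-05, -1.04184055e-03]), 'contact_force': array([0.34207837, 0.33772467, 0.54741551]), 'wrist_torque': array([ 0.00280836, -0.05698075, -0.00094626]), 'finger_force': 0.0, 'opening': 0.9976836846962628}
```

View pics/top0.png

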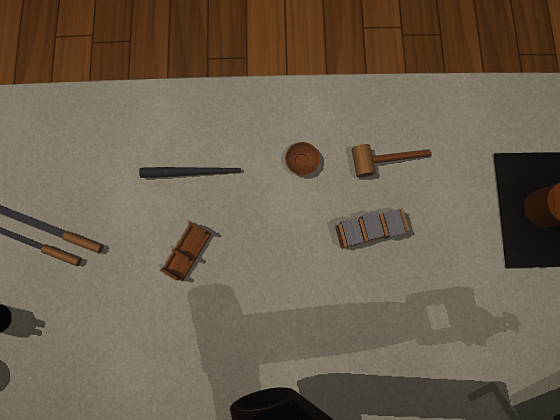

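View pics/side0.png

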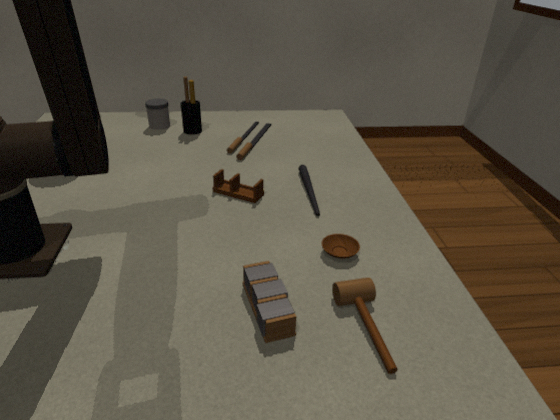

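The top view shows the rack at about (374,229) with three grey lids, the stand at (188,251), the dish at (304,159), the mallet at (365,160) and the mandrel at (190,171). In the side view the rack is at (268,298) and the stand at (238,186). Next I'll zoom in and measure.

```bash
cat > h.py <<'E'
import numpy as np, cv2
from plant import monitor, eyes, ctrl
from scipy.spatial.transform import Rotation as Rn
def cast(n,uv,z):
    p=eyes.camera_params(n);K,k=p["K"],p["k1"]
    uv=np.atleast_2d(np.asarray(uv,float))
    s=cv2.undistortPoints(uv[:,None],K,np.array([k,0,0,0.]))[:,0]
    # k1 r^2 with r = undistorted radius, same as the OpenCV model
    d=np.c_[s,np.ones(len(s))]@p["R"]; c=-p["R"].T@p["t"]
    return c+d*((z-c[2])/d[:,2])[:,None]
def move(x,y,z,yaw):
    "units from the present measured pose to tool-down pose whose tool y makes angle yaw (deg) with world x"
    s=monitor.get_state();R0=Rn.from_quat(s["tcp_rot"])
    best=None
    for a in(yaw,yaw+180):
        a=np.radians(a);ty=np.array([np.cos(a),np.sin(a),0]);tz=np.array([0,0,-1.]);tx=np.cross(ty,tz)
        r=(R0.inv()*Rn.from_matrix(np.c_[tx,ty,tz])).as_rotvec()
        if best is None or np.linalg.norm(r)<np.linalg.norm(best):best=r
    d=R0.inv().apply(np.array([x,y,z])-s["eef_pos"])
    print("shift",np.round(d/.4,4),"turn",np.round(best/np.pi,4),"open",round(s["opening"],3),"F",np.round(s["contact_force"],2),"q6",s["qpos"][5].round(2))
E
python3 - <<'E'
from h import *
im=cv2.imread("pics/top0.png")
a=cv2.resize(im[200:260,325:425],None,fx=8,fy=8,interpolation=cv2.INTER_CUBIC)[:,:800]
b=cv2.resize(im[212:290,150:225],None,fx=7,fy=7,interpolation=cv2.INTER_CUBIC)
cv2.imwrite("pics/rk.png",a);cv2.imwrite("pics/st.png",b)
hsv=cv2.cvtColor(im,cv2.COLOR_BGR2HSV)
for n,m,(r0,r1,c0,c1) in(("lid",cv2.inRange(hsv,(90,10,0),(150,255,255)),(200,260,325,425)),("brown",cv2.inRange(hsv,(0,110,0),(25,255,255)),(205,295,145,235)),("rackw",cv2.inRange(hsv,(0,110,0),(25,255,255)),(200,260,325,425))):
    M=np.zeros_like(m);M[r0:r1,c0:c1]=m[r0:r1,c0:c1]
    cs,_=cv2.findContours(M,cv2.RETR_EXTERNAL,cv2.CHAIN_APPROX_NONE)
    for c in cs:
        if cv2.contourArea(c)<15:continue
        w=cast("top",c[:,0],.052)[:,:2]
        (cx,cy),sz,an=cv2.minAreaRect((w*1000).astype(np.float32))
        print(n,cv2.contourArea(c),"px",c[:,0].mean(0).round(1),"mm",round(cx,1),round(cy,1),np.round(sz,1),round(an,1))
E
```

```text
brown 1284.5 px [185.3 251.6] mm 508.4 229.2 [ 59.5 137.4] 58.8
rackw 132.5 px [340.9 235.7] mm 539.0 -145.6 [59.3 16.1] 13.0
rackw 151.0 px [373.7 230.3] mm 556.5 -224.3 [57.9 64.6] 11.5
rackw 53.0 px [404.1 219.5] mm 574.6 -301.5 [54.   8.5] 12.0
```

View pics/rk.png

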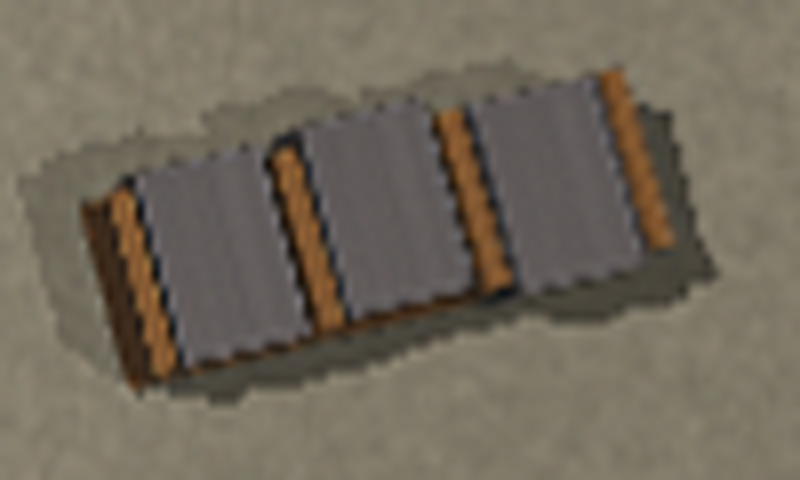

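View pics/st.png

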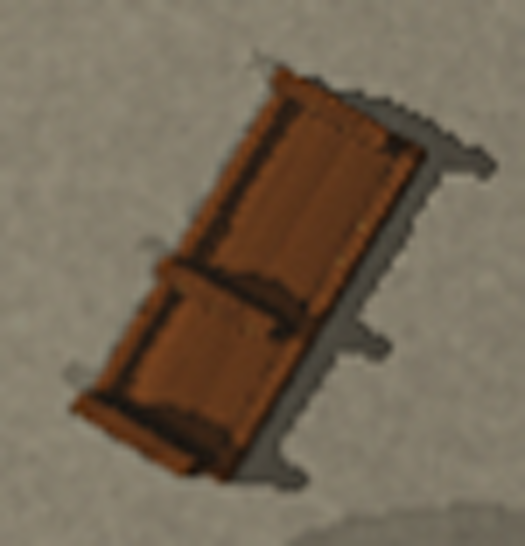

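The rack crop shows the lids centred at about (224,259), (389,210) and (557,180), with clear edges on all of them. In the stand crop the long nest is at the upper right, between the end cheek at (350,110) and the middle cheek at (235,300). I'll cast these corners and cross-check the stand in the side view.

```bash
python3 - <<'E'
from h import *
im=cv2.imread("pics/side0.png")
cv2.imwrite("pics/st2.png",cv2.resize(im[160:210,200:275],None,fx=10,fy=10,interpolation=cv2.INTER_CUBIC))
def T(p,f,o): return (np.array(p,float)+.5)/f-.5+np.array(o)
def fit(P):
    c=P.mean(0);l=(P[0]+P[1]-P[2]-P[3])[:2]/2;w=(P[1]+P[2]-P[0]-P[3])[:2]/2
    print("c",(c*1000).round(1)[:2],"len",(np.linalg.norm(l)*1e3).round(1),"wid",(np.linalg.norm(w)*1e3).round(1),"yaw",np.degrees(np.arctan2(l[1],l[0])).round(1), np.degrees(np.arctan2(w[1],w[0])).round(1))
for L in([(138,182),(265,150),(310,335),(183,367)],[(303,132),(430,102),(474,285),(349,318)],[(472,104),(597,76),(640,247),(518,290)]):
    fit(cast("top",T(L,8,(325,200)),.052))
print("dividers tops");D=[(123,190),(162,375),(287,150),(330,330),(450,112),(497,290),(612,72),(660,246)]
print((cast("top",T(D,8,(325,200)),.052)*1e3).round(1)[:,:2].tolist())
print("stand cheek outer corners z52")
C=[(275,66),(425,148),(72,408),(190,473)]
print((cast("top",T(C,7,(150,212)),.052)*1e3).round(1)[:,:2].tolist())
E
```

```text
c [ 547.3 -174.4] len 57.2 wid 39.9 yaw 10.8 -77.2
c [ 561.1 -225.2] len 57.3 wid 39.8 yaw 10.4 -77.4
c [ 569.1 -276.9] len 55.6 wid 39.7 yaw 10.2 -75.5
dividers tops
[[568.6, -144.8], [512.5, -154.0], [579.7, -195.2], [524.9, -205.2], [590.2, -245.6], [535.8, -256.5], [601.5, -296.1], [547.9, -307.0]]
stand cheek outer corners z52
[[582.0, 221.2], [552.4, 168.9], [465.7, 289.8], [443.2, 248.9]]
```

View pics/st2.png

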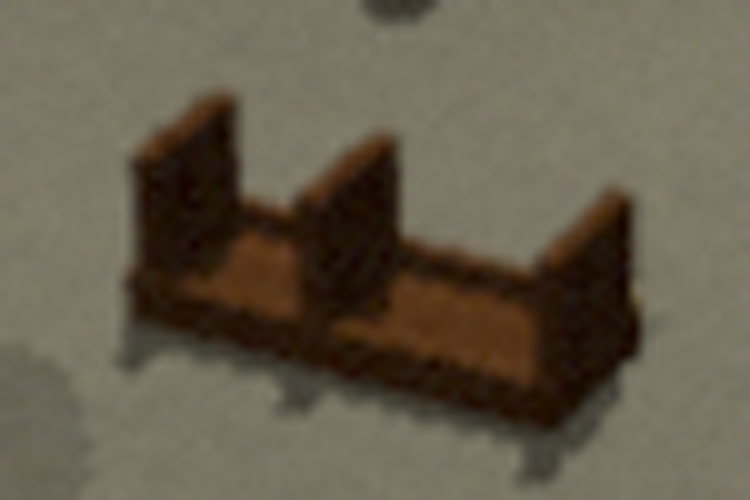

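The side crop shows the three cheek tops, about 46 mm wide: short end (185,125), middle (345,165), long end (585,225). The long nest lies between the last two.

```bash
python3 - <<'E'
from h import *
def T(p,f,o): return (np.array(p,float)+.5)/f-.5+np.array(o)
def pr(n,P): print(n,(P*1e3).round(1)[:,:2].tolist(), "ctr",(P.mean(0)*1e3).round(1)[:2])
S=lambda p,z:cast("side",T(p,10,(200,160)),z)
A=S([(136,160),(150,163),(235,97),(220,92)],.052);B=S([(296,196),(312,205),(397,138),(385,130)],.052);C=S([(535,265),(550,270),(633,195),(620,185)],.052)
pr("short",A);pr("mid",B);pr("long",C)
d=(C.mean(0)-A.mean(0));print("span(130)",np.linalg.norm(d)*1e3,"yaw",np.degrees(np.arctan2(d[1],d[0])),"mid->long(76)",np.linalg.norm(C.mean(0)-B.mean(0))*1e3,"nest",((C.mean(0)+B.mean(0))/2*1e3).round(1))
Tp=lambda p,z:cast("top",T(p,7,(150,212)),z)
a=Tp([(75,405),(92,392),(212,457),(195,471)],.052);c=Tp([(275,66),(262,86),(385,150),(398,132)],.052);b=Tp([(172,257),(158,271),(276,335),(290,322)],.052)
pr("tshort",a);pr("tmid",b);pr("tlong",c)
d=(c.mean(0)-a.mean(0));print("span(130)",np.linalg.norm(d)*1e3,"yaw",np.degrees(np.arctan2(d[1],d[0])),"nest",((c.mean(0)+b.mean(0))/2*1e3).round(1))
# lips tops in top view, outer edges (z 16): left, right
pr("lip",Tp([(425,150),(232,478)],.016))
# lids side view: blue-grey by low saturation
im=cv2.imread("pics/side0.png");hsv=cv2.cvtColor(im,cv2.COLOR_BGR2HSV)
g=im.astype(int);m=((g[:,:,2]-g[:,:,0]<8)&(g[:,:,1]-g[:,:,0]<5)).astype(np.uint8);m[:255]=0;m[345:]=0;m[:,:235]=0;m[:,305:]=0
for im2,n in((m,"side"),):
    cs,_=cv2.findContours(im2,cv2.RETR_EXTERNAL,cv2.CHAIN_APPROX_NONE)
    for q in cs:
        if cv2.contourArea(q)>60:
            w=cast(n,q[:,0],.052)[:,:2];print(n,cv2.contourArea(q),[np.round(v,1) for v in cv2.minAreaRect((w*1000).astype(np.float32))])
g=cv2.imread("pics/top0.png").astype(int);m=((g[:,:,2]-g[:,:,0]<8)&(g[:,:,2]>60)).astype(np.uint8);m[:200]=0;m[260:]=0;m[:,:325]=0;m[:,425:]=0
cs,_=cv2.findContours(m,cv2.RETR_EXTERNAL,cv2.CHAIN_APPROX_NONE)
for q in cs:
    if cv2.contourArea(q)>60:
        w=cast("top",q[:,0],.052)[:,:2];print("top",cv2.contourArea(q),[np.round(v,1) for v in cv2.minAreaRect((w*1000).astype(np.float32))])
E
```

```text
short [[445.4, 245.7], [449.3, 243.7], [472.9, 283.5], [468.6, 286.9]] ctr [459.1 264.9]
mid [[490.0, 221.5], [494.3, 216.0], [518.9, 255.0], [515.6, 260.1]] ctr [504.7 238.2]
long [[553.9, 178.1], [557.8, 175.1], [583.4, 216.6], [580.2, 222.8]] ctr [568.8 198.1]
span(130) 128.48937500525247 yaw -31.320863705154718 mid->long(76) 75.60256325889017 nest [536.8 218.1  52. ]
tshort [[466.7, 288.8], [471.0, 283.0], [448.4, 241.5], [443.8, 247.2]] ctr [457.5 265.1]
tmid [[516.6, 256.1], [511.9, 260.9], [489.3, 220.0], [493.6, 215.2]] ctr [502.8 238. ]
tlong [[582.0, 221.2], [575.1, 225.7], [552.0, 182.8], [558.1, 178.3]] ctr [566.8 202. ]
span(130) 126.22876139661568 yaw -30.009703690473593 nest [534.8 220.   52. ]
lip [[555.2, 174.7], [440.5, 242.8]] ctr [497.8 208.7]
side 162.5 [array([ 541.3, -281. ]), array([115.4,  26.1]), np.float64(86.8)]
top 347.5 [array([ 548.6, -173.5]), array([58.7, 39.7]), np.float64(12.9)]
top 349.0 [array([ 561.7, -224.3]), array([59.8, 40.6]), np.float64(15.0)]
top 350.0 [array([ 566.6, -277.1]), array([59.4, 40.6]), np.float64(12.0)]
```

The two views agree. The nest is at about (536,219) mm with yaw −31°. The rack is at (557.6,−225.5) with lane yaw 12.6°. The tin lids match their 60×40 mm size. I'll start with the lane 3 tin at about (567,−277).

```bash
python3 -c "
from h import *
move(.568,-.2765,.13,12.6)"
```

```text
shift [ 1.108  -0.5605  0.2992] turn [-0.0005 -0.0006 -0.4618] open 0.998 F [0.34 0.34 0.55] q6 -0.15
```

```bash
python3 -m handwheel '[[0.95,-0.56,0.2,0,0,-0.462,1],[0.95,-0.56,0.2,0,0,-0.462,1],[0.95,-0.56,0.2,0,0,-0.462,1],[0.95,-0.56,0.2,0,0,-0.462,1],[0.95,-0.56,0.2,0,0,-0.462,1],[0.95,-0.56,0.2,0,0,-0.462,1],[0.95,-0.56,0.2,0,0,-0.462,1],[0.95,-0.56,0.2,0,0,-0.462,1],[0.95,-0.56,0.2,0,0,-0.462,1],[0.95,-0.56,0.2,0,0,-0.462,1]]' 40; python3 -c "
from h import *
move(.568,-.2765,.11,12.6)"
```

```text
time: 1.35
eef_pos: [0.5082, -0.2991, 0.1703]
tcp_rot: [0.626, 0.78, -0.0, -0.0]
contact_force: [0.3, -0.2, -0.2]
opening: 0.998
finger_force: 0.0
shift [0.0229 0.1581 0.1507] turn [-0.0001  0.     -0.0007] open 0.998 F [ 0.25 -0.24 -0.18] q6 -0.92
```

```bash
python3 -m handwheel '[[0.023,0.158,0.15,0,0,0,1],[0.023,0.158,0.15,0,0,0,1],[0.023,0.158,0.15,0,0,0,1],[0.023,0.158,0.2,0,0,0,1],[0.023,0.158,0.25,0,0,0,1],[0.023,0.158,0.3,0,0,0,1],[0.023,0.158,0.34,0,0,0,1],[0.023,0.158,0.34,0,0,0,1]]' 40; python3 - <<'E'
from h import *
im=eyes.read_camera("side");cv2.imwrite("pics/s1.png",cv2.resize(im[210:360,190:340,::-1],None,fx=4,fy=4,interpolation=cv2.INTER_CUBIC))
E
```

```text
time: 2.35
eef_pos: [0.567, -0.2749, 0.032]
tcp_rot: [0.625, 0.781, -0.0, -0.002]
contact_force: [-0.6, 0.1, -0.2]
opening: 1.002
finger_force: 0.0
```

View pics/s1.png

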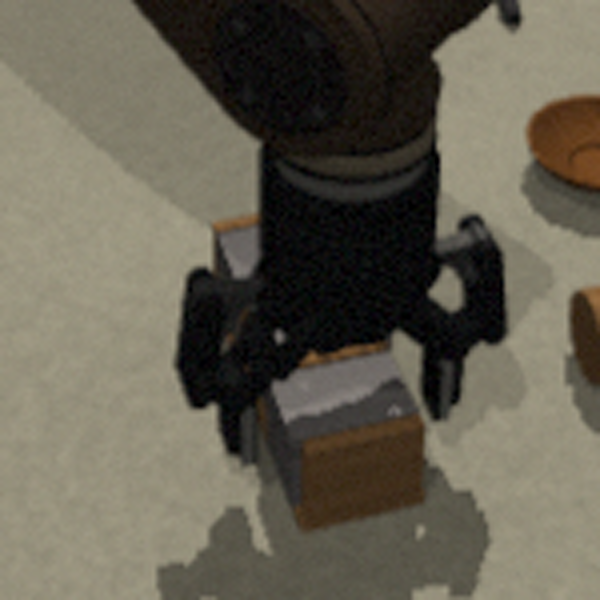

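The fingers straddle the lane 3 tin, with tips at crop (245,455) and (443,415), but they look slightly set towards lane 2. I'll cast the tips to check.

```bash
python3 - <<'E'
from h import *
t=(np.array([(245,458),(443,415),(272,385),(302,425),(424,408),(300,530),(423,500)])+.5)/4-.5+np.array([190,210])
for z in(.018,.052,0.): print(z,(cast("side",t,z)*1e3).round(0)[:,:2].tolist())
E
```

```text
0.018 [[524.0, -282.0], [619.0, -262.0], [539.0, -236.0], [552.0, -263.0], [610.0, -257.0], [546.0, -325.0], [602.0, -313.0]]
0.052 [[523.0, -313.0], [612.0, -295.0], [537.0, -270.0], [549.0, -296.0], [604.0, -290.0], [543.0, -354.0], [596.0, -342.0]]
0.0 [[525.0, -265.0], [622.0, -245.0], [541.0, -218.0], [553.0, -246.0], [614.0, -240.0], [547.0, -310.0], [605.0, -297.0]]
```

The rack edge agrees to 2 mm and the fingers are centred on the lane. Closing, then lifting to weigh.

```bash
python3 -m handwheel '[[0,0,0,0,0,0,0],[0,0,0,0,0,0,0],[0,0,0,0,0,0,0],[0,0,0,0,0,0,0],[0,0,0,0,0,0,0],[0,0,0,0,0,0,0]]' 40; python3 -m handwheel '[[0,0,-0.02,0,0,0,0],[0,0,-0.04,0,0,0,0],[0,0,-0.06,0,0,0,0],[0,0,-0.06,0,0,0,0],[0,0,-0.06,0,0,0,0],[0,0,-0.06,0,0,0,0]]'
```

```text
time: 3.15
eef_pos: [0.5691, -0.2763, 0.0356]
tcp_rot: [0.625, 0.781, 0.0, 0.001]
contact_force: [0.1, 0.1, 6.3]
opening: 0.697
finger_force: 45.6
time: 3.9
eef_pos: [0.568, -0.2755, 0.0579]
tcp_rot: [0.625, 0.781, -0.0, -0.0]
contact_force: [-0.1, -0.5, -1.2]
opening: 0.697
finger_force: 44.9
```

It reads about 1.2 N, so this tin is light. I'll lower it back and go to lane 2.

```bash
python3 -m handwheel '[[0,0,0.02,0,0,0,0],[0,0,0.04,0,0,0,0],[0,0,0.057,0,0,0,0],[0,0,0.057,0,0,0,0],[0,0,0.057,0,0,0,1],[0,0,0.057,0,0,0,1],[0,0,0.057,0,0,0,1],[0,0,0.0,0,0,0,1],[0,0,-0.1,0,0,0,1],[0,0,-0.14,0,0,0,1],[0,0,-0.14,0,0,0,1]]'; python3 -c "
from h import *
move(.559,-.2255,.11,12.6);move(.559,-.2255,.04,12.6);move(.5473,-.1745,.11,12.6)"
```

```text
time: 5.28
eef_pos: [0.569, -0.2762, 0.1157]
tcp_rot: [0.625, 0.781, 0.0, 0.002]
contact_force: [0.3, -0.1, -0.2]
opening: 1.001
finger_force: 0.0
shift [0.1293 0.0033 0.014 ] turn [0.0007 0.0007 0.0002] open 1.001 F [ 0.29 -0.13 -0.25] q6 -0.83
shift [0.1297 0.0029 0.189 ] turn [0.0007 0.0007 0.0002] open 1.001 F [ 0.29 -0.13 -0.25] q6 -0.83
shift [0.2601 0.0026 0.0137] turn [0.0007 0.0007 0.0002] open 1.001 F [ 0.29 -0.13 -0.25] q6 -0.83
```

```bash
python3 -m handwheel '[[0.13,0.006,0,0,0,0,1],[0.13,0.006,0,0,0,0,1],[0.13,0.006,0.07,0,0,0,1],[0.13,0.006,0.13,0,0,0,1],[0.13,0.006,0.19,0,0,0,1],[0.13,0.006,0.19,0,0,0,1],[0.13,0.006,0.19,0,0,0,0],[0.13,0.006,0.19,0,0,0,0],[0.13,0.006,0.19,0,0,0,0],[0.13,0.006,0.19,0,0,0,0],[0.13,0.006,0.19,0,0,0,0]]' 40; python3 -m handwheel '[[0,0,-0.02,0,0,0,0],[0,0,-0.04,0,0,0,0],[0,0,-0.06,0,0,0,0],[0,0,-0.06,0,0,0,0],[0,0,-0.06,0,0,0,0],[0,0,-0.06,0,0,0,0]]'
```

```text
time: 6.65
eef_pos: [0.5603, -0.2252, 0.0397]
tcp_rot: [0.625, 0.781, 0.0, 0.002]
contact_force: [1.1, -0.5, 3.3]
opening: 0.691
finger_force: 47.7
time: 7.4
eef_pos: [0.5589, -0.2241, 0.0618]
tcp_rot: [0.625, 0.781, 0.0, -0.001]
contact_force: [0.3, -0.8, -5.0]
opening: 0.696
finger_force: 46.8
```

Lane 2 reads 5.0 N, so it holds the heavy tin. I'll carry it to open bench at about (0.53, 0.0) and set it down with yaw −31°.

```bash
python3 -m handwheel '[[0,0,-0.06,0,0,0,0],[0,0,-0.12,0,0,0,0],[0,0,-0.18,0,0,0,0],[0,0,-0.18,0,0,0,0]]' 70; python3 -c "
from h import *
move(.53,0,.10,-31)"
```

```text
time: 7.9
eef_pos: [0.5607, -0.2252, 0.1366]
tcp_rot: [0.625, 0.781, 0.0, 0.003]
contact_force: [0.5, -0.8, -4.7]
opening: 0.69
finger_force: 81.6
shift [0.5665 0.048  0.0897] turn [0.0015 0.0006 0.2424] open 0.69 F [ 0.47 -0.8  -4.74] q6 -0.77
```

```bash
python3 -m handwheel '[[0.1,0.01,0,0,0,0.04,0],[0.2,0.02,0,0,0,0.08,0],[0.3,0.03,0,0,0,0.12,0],[0.4,0.04,0,0,0,0.16,0],[0.5,0.048,0.04,0,0,0.2,0],[0.566,0.048,0.09,0,0,0.243,0],[0.566,0.048,0.09,0,0,0.243,0],[0.566,0.048,0.15,0,0,0.243,0],[0.566,0.048,0.2,0,0,0.243,0],[0.566,0.048,0.24,0,0,0.243,0],[0.566,0.048,0.24,0,0,0.243,0]]'; python3 -c "
from h import *
move(.53,0,.033,-31)"
```

```text
time: 9.28
eef_pos: [0.5273, 0.0004, 0.0367]
tcp_rot: [0.871, 0.492, -0.001, -0.001]
contact_force: [-0.9, 0.1, -4.3]
opening: 0.683
finger_force: 81.1
shift [0.0026 0.0063 0.0093] turn [-0.0011  0.0004 -0.0007] open 0.683 F [-0.86  0.13 -4.3 ] q6 0.35
```

```bash
python3 -m handwheel '[[0,0,0.004,0,0,0,0],[0,0,0.008,0,0,0,0],[0,0,0.011,0,0,0,0],[0,0,0.011,0,0,0,0]]'
```

```text
time: 9.78
eef_pos: [0.5286, 0.0007, 0.0341]
tcp_rot: [0.871, 0.492, 0.0, 0.0]
contact_force: [-0.5, 0.3, -4.7]
opening: 0.686
finger_force: 81.2
```

```bash
python3 -m handwheel '[[0,0,0.003,0,0,0,0],[0,0,0.006,0,0,0,0],[0,0,0.009,0,0,0,0],[0,0,0.009,0,0,0,0]]'
```

```text
time: 10.28
eef_pos: [0.5286, 0.0007, 0.0319]
tcp_rot: [0.871, 0.492, -0.001, -0.0]
contact_force: [-5.9, 0.7, 6.1]
opening: 0.69
finger_force: 82.7
```

Contact: the force now reads +6 N upward. Release, rise and turn 90°.

```bash
python3 -m handwheel '[[0,0,0,0,0,0,1],[0,0,0,0,0,0,1],[0,0,0,0,0,0,1],[0,0,0,0,0,0,1],[0,0,-0.1,0,0,0,1],[0,0,-0.22,0,0,0,1],[0,0,-0.22,0,0,0,1]]' 50; python3 - <<'E'
from h import *
move(.5286,.0007,.12,59)
im=eyes.read_camera("side");cv2.imwrite("pics/s2.png",im[:,:,::-1])
E
```

```text
time: 11.15
eef_pos: [0.5318, 0.0001, 0.123]
tcp_rot: [0.871, 0.492, 0.004, 0.003]
contact_force: [0.3, 0.3, 0.2]
opening: 1.003
finger_force: 0.0
shift [-0.0028 -0.0077  0.0075] turn [ 0.0015 -0.0032  0.4994] open 1.003 F [0.3  0.32 0.22] q6 0.35
```

View pics/s2.png

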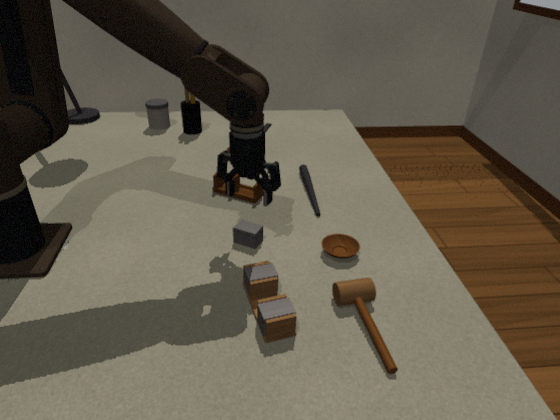

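The tin stands upright on the bench at (248,234), both light tins are in the rack, and the bystanders are undisturbed.

```bash
python3 -m handwheel '[[-0.003,-0.005,0,0,0,0.06,1],[-0.003,-0.005,0,0,0,0.12,1],[-0.003,-0.005,0,0,0,0.18,1],[-0.003,-0.005,0,0,0,0.24,1],[-0.003,-0.005,0,0,0,0.3,1],[-0.003,-0.005,0,0,0,0.36,1],[-0.003,-0.005,0,0,0,0.42,1],[-0.003,-0.005,0,0,0,0.48,1],[-0.003,-0.005,0,0,0,0.5,1],[-0.003,-0.005,0,0,0,0.5,1],[-0.003,-0.005,0,0,0,0.5,1]]'; python3 -c "
from h import *
move(.529,.0005,.033,59)"
```

```text
time: 12.58
eef_pos: [0.5255, 0.0008, 0.1173]
tcp_rot: [0.964, -0.268, -0.001, 0.0]
contact_force: [-0.3, 0.1, 0.0]
opening: 1.002
finger_force: 0.0
shift [ 0.0082 -0.0041  0.2106] turn [ 0.0002  0.0006 -0.0003] open 1.002 F [-0.3   0.11  0.01] q6 1.92
```

```bash
python3 -m handwheel '[[0.008,-0.004,0.06,0,0,0,1],[0.008,-0.004,0.12,0,0,0,1],[0.008,-0.004,0.17,0,0,0,1],[0.008,-0.004,0.21,0,0,0,1],[0.008,-0.004,0.21,0,0,0,1],[0.008,-0.004,0.21,0,0,0,-0.5],[0.008,-0.004,0.21,0,0,0,-0.5],[0.008,-0.004,0.21,0,0,0,-0.5],[0.008,-0.004,0.21,0,0,0,-0.5],[0.008,-0.004,0.21,0,0,0,-0.5],[0.008,-0.004,0.21,0,0,0,-0.5],[0.008,-0.004,0.21,0,0,0,-0.5]]' 60; python3 -m handwheel '[[0,0,-0.03,0,0,0,-0.5],[0,0,-0.08,0,0,0,-0.5],[0,0,-0.15,0,0,0,-0.5],[0,0,-0.2,0,0,0,-0.5],[0,0,-0.2,0,0,0,-0.5],[0,0,-0.2,0,0,0,-0.5]]'; python3 -c "
from h import *
move(.5365,.2185,.125,59)"
```

```text
time: 14.08
eef_pos: [0.5307, 0.0003, 0.0355]
tcp_rot: [0.963, -0.268, 0.001, -0.0]
contact_force: [-0.2, 0.8, 5.7]
opening: 0.463
finger_force: 62.8
time: 14.82
eef_pos: [0.5282, 0.0006, 0.1127]
tcp_rot: [0.963, -0.268, -0.002, 0.0]
contact_force: [-1.3, 0.4, -4.8]
opening: 0.455
finger_force: 61.9
shift [-0.264  -0.4771 -0.0306] turn [ 0.0004  0.001  -0.0006] open 0.455 F [-1.25  0.42 -4.81] q6 1.92
```

```bash
python3 -m handwheel '[[-0.05,-0.09,-0.03,0,0,0,-0.5],[-0.1,-0.18,-0.03,0,0,0,-0.5],[-0.15,-0.27,-0.03,0,0,0,-0.5],[-0.2,-0.36,-0.03,0,0,0,-0.5],[-0.25,-0.44,-0.03,0,0,0,-0.5],[-0.264,-0.477,-0.03,0,0,0,-0.5],[-0.264,-0.477,-0.03,0,0,0,-0.5],[-0.264,-0.477,-0.03,0,0,0,-0.5],[-0.264,-0.477,-0.03,0,0,0,-0.5]]'; python3 - <<'E'
from h import *
move(.5365,.2185,.042,59)
im=eyes.read_camera("side");cv2.imwrite("pics/s3.png",cv2.resize(im[130:220,190:290,::-1],None,fx=6,fy=6,interpolation=cv2.INTER_CUBIC))
E
```

```text
time: 15.95
eef_pos: [0.5379, 0.2171, 0.1261]
tcp_rot: [0.963, -0.269, -0.0, 0.0]
contact_force: [0.8, 0.4, -5.0]
opening: 0.453
finger_force: 62.8
shift [-0.0048 -0.0013  0.2103] turn [ 0.0002  0.0001 -0.0011] open 0.453 F [ 0.79  0.44 -5.  ] q6 2.32
```

View pics/s3.png

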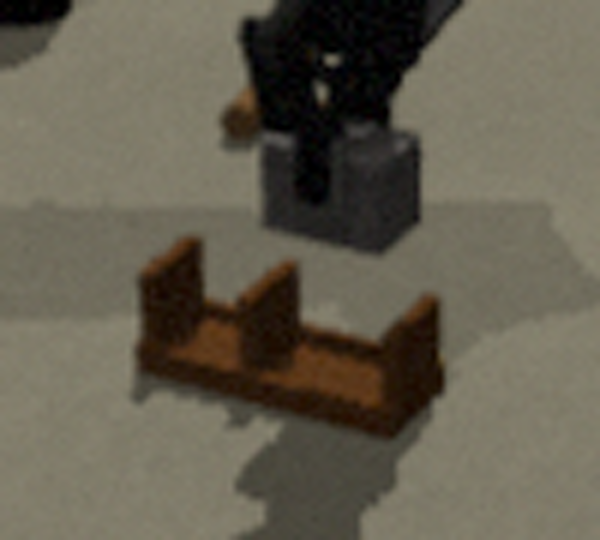

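The tin hangs level above the long nest, with bottom corners at crop (263,222), (378,252) and (420,215). I'll check its underside centre against the nest.

```bash
python3 - <<'E'
from h import *
T=lambda p:(np.array(p,float)+.5)/6-.5+np.array([190,130])
for z in(.088,.092):
    P=cast("side",T([(263,222),(378,252),(420,215)]),z)*1e3
    d=P[1]-P[0];e=P[2]-P[1];c=(P[0]+P[2])/2;u=np.radians(-31);r=c[:2]-[536.5,218.5]
    print(z,P.round(1)[:,:2].tolist(),np.linalg.norm(d),np.linalg.norm(e),np.degrees(np.arctan2(d[1],d[0])),"ctr",c.round(1),"along,across",r@[np.cos(u),np.sin(u)],r@[-np.sin(u),np.cos(u)])
im=eyes.read_camera("top")
E
```

```text
0.088 [[503.0, 226.3], [553.8, 193.3], [575.1, 229.5]] 60.55699286326639 42.05518940736205 -33.02338826681885 ctr [539.  227.9  88. ] along,across -2.6671588987980046 9.385778404978096
0.092 [[503.0, 218.2], [553.4, 185.5], [574.5, 221.4]] 60.09232019978568 41.732486843197066 -33.023388266818536 ctr [538.8 219.8  92. ] along,across 1.2586339971740126 2.2941416496374383
```

The hanging tin agrees to about 2 mm. Lowering.

```bash
python3 -m handwheel '[[-0.004,-0.002,0.03,0,0,0,-0.5],[-0.004,-0.002,0.06,0,0,0,-0.5],[-0.004,-0.002,0.08,0,0,0,-0.5],[-0.004,-0.002,0.08,0,0,0,-0.5]]';python3 -m handwheel '[[0,0,0.02,0,0,0,-0.5],[0,0,0.04,0,0,0,-0.5],[0,0,0.06,0,0,0,-0.5],[0,0,0.08,0,0,0,-0.5],[0,0,0.08,0,0,0,-0.5]]'; python3 - <<'E'
from h import *
move(.5365,.2185,.042,59)
im=eyes.read_camera("side");cv2.imwrite("pics/s4.png",cv2.resize(im[130:220,190:290,::-1],None,fx=6,fy=6,interpolation=cv2.INTER_CUBIC))
E
```

```text
time: 16.55
eef_pos: [0.536, 0.2196, 0.0928]
tcp_rot: [0.963, -0.268, -0.001, 0.001]
contact_force: [-0.9, -0.5, -4.5]
opening: 0.454
finger_force: 62.8
time: 17.18
eef_pos: [0.5362, 0.2196, 0.0612]
tcp_rot: [0.963, -0.268, -0.001, 0.001]
contact_force: [0.4, 0.2, -4.7]
opening: 0.456
finger_force: 62.7
shift [0.0022 0.0019 0.0479] turn [ 0.0005  0.0005 -0.0006] open 0.456 F [ 0.43  0.24 -4.67] q6 2.33
```

View pics/s4.png

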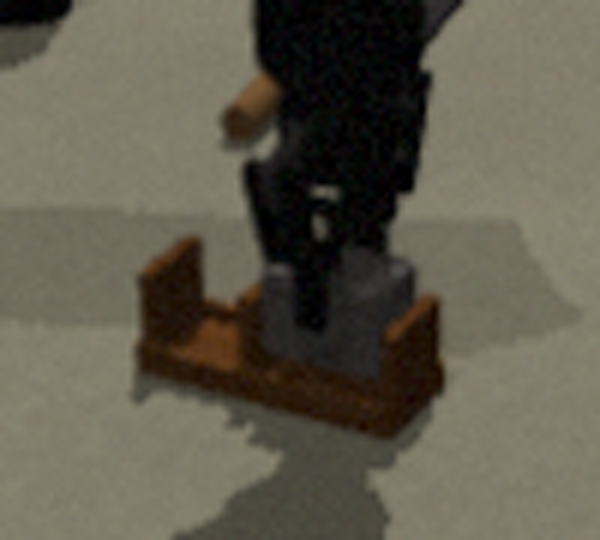

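The tin's lower edge sits between the cheeks at (262–382, 370) with no side force. Lowering the last part slowly.

```bash
python3 -m handwheel '[[0,0,0.01,0,0,0,-0.5],[0,0,0.02,0,0,0,-0.5],[0,0,0.03,0,0,0,-0.5],[0,0,0.036,0,0,0,-0.5],[0,0,0.036,0,0,0,-0.5]]';python3 -m handwheel '[[0,0,0.005,0,0,0,-0.5],[0,0,0.01,0,0,0,-0.5],[0,0,0.01,0,0,0,-0.5],[0,0,0.01,0,0,0,-0.5]]'
```

```text
time: 17.85
eef_pos: [0.5367, 0.2198, 0.0476]
tcp_rot: [0.963, -0.268, -0.0, 0.0]
contact_force: [0.1, 0.1, -4.9]
opening: 0.454
finger_force: 62.7
time: 18.35
eef_pos: [0.537, 0.2198, 0.044]
tcp_rot: [0.963, -0.268, 0.0, -0.0]
contact_force: [-0.3, -0.5, -5.0]
opening: 0.46
finger_force: 62.7
```

```bash
python3 -m handwheel '[[0,0,0.003,0,0,0,-0.5],[0,0,0.005,0,0,0,-0.5],[0,0,0.005,0,0,0,-0.5]]';python3 -m handwheel '[[0,0,0.002,0,0,0,-0.5],[0,0,0.004,0,0,0,-0.5],[0,0,0.004,0,0,0,-0.5]]'
```

```text
time: 18.73
eef_pos: [0.5372, 0.2199, 0.0435]
tcp_rot: [0.963, -0.268, -0.0, 0.0]
contact_force: [-4.1, -0.5, 5.1]
opening: 0.454
finger_force: 64.1
time: 19.1
eef_pos: [0.5372, 0.2199, 0.0435]
tcp_rot: [0.963, -0.268, -0.001, 0.0]
contact_force: [-7.6, -2.7, 13.0]
opening: 0.456
finger_force: 65.1
```

Contact came at TCP z = 0.0435, which is the bench grasp height of 0.0355 plus the 8 mm floor, so the tin is fully home. Release and retreat.

```bash
python3 -m handwheel '[[0,0,-0.004,0,0,0,0],[0,0,-0.004,0,0,0,0.6],[0,0,-0.004,0,0,0,1],[0,0,-0.004,0,0,0,1],[0,0,-0.1,0,0,0,1],[0,0,-0.2,0,0,0,1],[0,0,-0.3,0,0,0,1],[0,0.3,-0.4,0,0,0,1],[0,0.6,-0.4,0,0,0,1],[0,0.6,-0.4,0,0,0,1],[0,0.6,-0.4,0,0,0,1],[0,0.6,-0.4,0,0,0,1]]'; python3 - <<'E'
from h import *
a=eyes.read_camera("side")[:,:,::-1];b=eyes.read_camera("top")[:,:,::-1]
f=lambda i,r,c:cv2.resize(i[r:r+75,c:c+100],(400,300),interpolation=cv2.INTER_CUBIC)
cv2.imwrite("pics/fin.png",np.vstack([np.hstack([f(a,150,190),f(b,215,140)]),np.hstack([f(a,260,220),f(b,195,325)])]))
E
```

```text
time: 20.6
eef_pos: [0.4119, 0.012, 0.2007]
tcp_rot: [0.963, -0.271, 0.001, 0.0]
contact_force: [0.5, 0.7, 0.1]
opening: 1.001
finger_force: 0.0
```

View pics/fin.png

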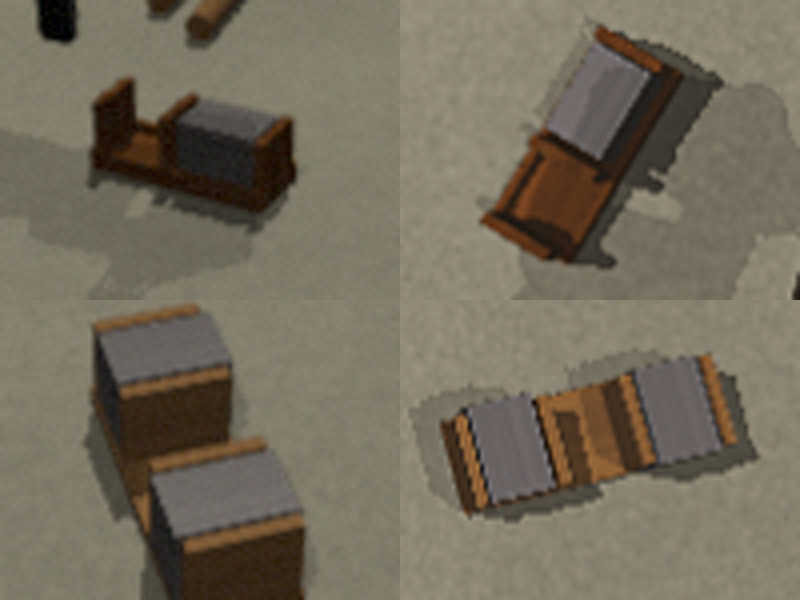

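The lid is flush with the cheeks in the long nest, with corners at (600,40), (655,75), (600,160) and (547,128). The light tins are seated in the outer lanes. One last numeric check.

```bash
python3 - <<'E'
from h import *
q=(np.array([(600,40),(655,75),(600,160),(547,128)],float)+.5-[400,0])/4-.5+[140,215]
P=cast("top",q,.052)[:,:2]*1e3;l=(P[0]+P[1]-P[2]-P[3])/2;u=np.radians(-31);r=P.mean(0)-[536,219]
print(P.mean(0),np.linalg.norm(l),np.degrees(np.arctan2(l[1],l[0])),"along,across",r@[np.cos(u),np.sin(u)],r@[-np.sin(u),np.cos(u)])
print(monitor.get_state()["dq"].round(3),ctrl.sign_off())
E
```

```text
[536.35347915 218.56879078] 60.78024424976202 -31.99683370103778 along,across 0.5250799329916772 -0.18756322559176009
the job is handed in; nothing more can be done
[ 0.035  0.026 -0.014  0.    -0.002 -0.001] None
```

The heavy tin was in the middle lane (about 5 N against 1.2 N for the one light tin I weighed; I didn't lift the third). It is now fully home in the long nest, about 0.6 mm from centre and 1° off line by the top camera; both light tins are still in the rack and the job is handed in.

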